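Put the lemon away and press the lid home

ROBOT

A 6-joint arm with a two-finger parallel gripper is mounted at the origin on a cart in front of the work surface, level with it; the furniture and walls round the work are solid. World frame = base frame: x ahead of the robot, y to its left, z up, the work surface at z = 0. Lengths are in mm, angles in rad, forces in N, time in s.
With the tool pointing down it reaches from about 350 to 975 mm from the base axis. Payload 4.9 kg.
Tool frame: the origin (TCP) lies on the front face of the gripper's body, between the roots of the fingers; the fingertips stand 73 mm ahead of it and the grasp point (between the pads) lies 54 mm ahead of it (bot.tip_extent is the distance from the TCP to the fingertips, in mm); z points along the fingers, y is the line along which they close (so a half turn about z gives the same grasp; the last joint's range is limited). The gripper opens to 85 mm and grips with 20 to 120 N. Pads are 22 mm wide; open, the fingers measure 114 mm over their backs; the gripper's body (76 mm by 85 mm) begins 54 mm behind the grasp point. The pads swing forward as they close: fully open they stand 13 mm farther back than shut.
Start: joints at [-1.413, 0.053, 1.613, -0, 1.476, -0.119], TCP at [170.795, -601.192, 303.904] pointing down, gripper open.
Joint ranges: [-3.01, 3.01], [-1.01, 2.22], [0.06, 2.58], [-1.02, 4.17], [0.09, 2.62], [-3.14, 3.14]. Speed limits (rad/s): [2.57, 2.57, 3.14, 3.14, 3.14, 3.14].

INTERFACE

Orientations are given as a unit quaternion [w, x, y, z].
In Python, from workcell import bot gives the robot as it stands.
- The arm moves only by the shell command python3 -m jog 'ROWS' [OPENING]. ROWS is JSON, a list that holds one entry, the list of rows, each a list of 6 numbers: the shift along the world's x, y, z as a fraction of full scale, then the turn, a rotation vector about the world's x, y, z as a fraction of full scale. In form: [[[dx, dy, dz, wx, wy, wz], ...]]. A call has exactly 8 rows; each row shifts and turns the commanded pose from where the row before left it; what a row does not reach is not made up. Full scale, the value 1, is 0.5 m for a shift and 30 degrees for a turn. A row lasts 1/10 s, in which the tool goes at most 50 mm and 8.59 degrees, less where a joint would pass 70% of its speed; a pose out of reach is approached as far as the arm can. A call with a number of a shift or a turn outside -1 to 1 is refused whole. A call with a gripper value outside its range is refused whole. OPENING is the opening, from 0 (shut) to 1 (fully open), set as the call begins (- or left out, the last holds). The fingers move at their own pace and stop on an object; the grip force is fixed at half the most. Time passes only in rows, so rows that do not move let the fingers close, or fill a call up. It gives the time, the measured TCP pose, the force, the opening and the grip force at its end, in the units of the state.
- bot.observe(): the state, without advancing time (a new reading comes with each control period).
- bot.read_camera(name): name is "side" or "top" or "wrist"; returns a dict with "frame" (400x640x3 uint8, blue, green, red), "fx", "fy", "cx", "cy" (pixels), "cam_to_world" (4x4, takes a point from camera to world coordinates); the wrist camera has in their place "mount" (4x4, takes a point from camera to tool coordinates, whose origin is the TCP and whose axes are the flange's). Camera axes: x right, y up, looking along -z (the intrinsics and any distortion apply to the point x, -y, -z); pixel columns grow to the right and rows downward; lengths in mm; the calibration is good to about 2 mm. A picture is of the moment at which its call begins: read the wrist's pose just before it. There is no depth.
- bot.finish_job(): hands the job in; it is judged then, once.
The state is a dict: "t": time; "qpos": joint angles; "dq": joint speeds; "effort": joint torques, N m; "ee_pos": TCP position; "orientation": TCP orientation; "contact_force": force on the tool from outside, world axes, zero at the start; "moment": the same for the moment, N m; "grip_width": finger opening in mm; "grip_force": force on a finger pad.
Only numpy, scipy, OpenCV 4.12 (cv2) and the standard library are available. Lean on these libraries where they do the work, as an engineer would, in place of code of your own. Each camera call takes 0.05 s, during which the arm holds its last target. There are 200 camera calls.

TASK

Put the lemon into the white storage box, lay the bamboo lid on the box so that it drops into the mouth, and then push the lid down until it is fully home at both ends; its stiff rubber seals hold it up until they are pressed down. Press firmly but do not hammer it, leave the box about where it stands, and do not disturb the salt shaker, the orange beaker and the white mug behind.

Things in the scene. Friction and masses are not known exactly. Their poses are not given: they have to be found in the camera images.
- box: white stoneware storage box, open at the top, loose, 0.9 kg, 120 (x) x 170 (y) x 84 mm high, wall and floor 6 mm (inside 108 x 158 mm); a small ledge sticks out 10 mm at each short end. Origin: centre of its underside, z up, y along the long side
- seal_a (a point): foot, at rim height, of the black rubber seal bar on the rim of the box's +y short end, 104 x 5 mm, standing 5 mm above the rim as found; it gives way downward at about 9 N of push on that end and then stays down. The point stays with the box
- seal_b (a point): the same at the box's -y short end
- lid: bamboo lid, 0.22 kg, lying plug down, z up, y along its long side, origin at the centre of its underside. Plug 14 mm deep: lower 5 mm 96 x 146 mm, then 103 x 153 mm. Flange 126 (x) x 176 (y) mm, z = 14 to 24 mm, flat on top. Grip bar on top in the middle. Fits either way round. Origin 75 mm above the box's underside: resting on raised seals; 70 mm: fully home, flange on the rim
- lid_grip (a point): point in the middle of the lid's grip bar, 36 mm above the lid's origin; the darker bar is 64 mm along x, 16 mm along y (grip across this), from z = 24 to 49 mm
- lid_end_a (a point): underside of the lid's flange at its +y end, 80 mm from the middle; 84 mm above the box's underside when home, 89 mm on the raised seal. The flange's top is 10 mm higher
- lid_end_b (a point): the same at the lid's -y end
- lemon: yellow lemon, 83 (x) x 58 x 58 mm, lying on its side; origin: centre of its underside, x along its length
- lemon_mid (a point): centre of the lemon, 29 mm above its origin as it lies
- salt_shaker: glass salt shaker with grey cap, 44 mm across, 90 mm high, bystander behind the work; origin at its foot
- orange_beaker: orange upturned plastic beaker, 74 mm across, 105 mm high, bystander; origin at its foot
- white_mug: plain white mug, 78 mm across, 101 mm high, its handle on its -y side (116 mm in all), bystander; origin under the middle of the whole
Mind the look-alikes: they are no part of the job. Of the things that look like the lemon, the larger one is meant.

How it is judged:
By the outcome, as a careful person would: the job done as asked, in the order asked, and still so for the second after the job is handed in, with the robot touching nothing.
It also fails if it takes over 62 s, if anything falls off the work surface, if the arm or the gripper's body presses on something with over 40 N, if the wrist force passes 120 N, or if a joint passes its speed limit or range.

## Working session

There is one attempt and no reset: what is moved stays moved. The work goes in short steps, Python scripts to look and compute and a shell command to move; the robot and the scene stay as the last step left them, time stands still between calls to the robot, and variables do not carry over. Pictures are saved under pics/ and viewed, at most 15 in all, crops included, and the job is handed in when it is done.

```bash
mkdir -p pics; cat > h.py <<'E'
import numpy as np, cv2
from workcell import bot
from scipy.spatial.transform import Rotation as R
def cam(name):
    s=bot.observe(); c=bot.read_camera(name); 
    if name=="wrist":
        q=s["orientation"]; T=np.eye(4); T[:3,:3]=R.from_quat([q[1],q[2],q[3],q[0]]).as_matrix(); T[:3,3]=s["ee_pos"]
        c["cam_to_world"]=T@np.array(c["mount"])
    c["cam_to_world"]=np.array(c["cam_to_world"]); return c
def ray(c,u,v):
    d=np.array([(u-c["cx"])/c["fx"],-(v-c["cy"])/c["fy"],-1.]); M=c["cam_to_world"]
    d=M[:3,:3]@d; return M[:3,3],d/np.linalg.norm(d)
def onz(c,u,v,z):
    o,d=ray(c,u,v); return o+d*(z-o[2])/d[2]
def two(r1,r2):
    (o1,d1),(o2,d2)=r1,r2
    A=np.stack([d1,-d2],1); t=np.linalg.lstsq(A,o2-o1,rcond=None)[0]
    p,q=o1+d1*t[0],o2+d2*t[1]; return (p+q)/2,np.linalg.norm(p-q)
def proj(c,p):
    M=np.linalg.inv(c["cam_to_world"]); x=M[:3,:3]@np.array(p)+M[:3,3]
    return c["cx"]+c["fx"]*x[0]/-x[2], c["cy"]+c["fy"]*x[1]/x[2]
E
python3 - <<'E'
from h import *
np.set_printoptions(precision=3,suppress=True)
for n in("top","side","wrist"):
    c=cam(n); cv2.imwrite(f"pics/{n}0.png",c["frame"]); print(n,{k:v for k,v in c.items() if k!="frame"})
print(bot.observe())
E
```

```text
top {'fx': 397.4787336808872, 'fy': 397.4787336808872, 'cx': 320.73889835480463, 'cy': 202.08630201586644, 'cam_to_world': array([[   0.016,    0.98 ,   -0.197,  375.439],
       [  -0.999,    0.021,    0.024,   -2.809],
       [   0.027,    0.196,    0.98 , 1288.144],
       [   0.   ,    0.   ,    0.   ,    1.   ]])}
side {'fx': 388.71506368217996, 'fy': 388.71506368217996, 'cx': 320.79050774058317, 'cy': 199.42785396870767, 'cam_to_world': array([[  -0.914,    0.34 ,   -0.221,  376.117],
       [  -0.406,   -0.756,    0.514,  561.972],
       [   0.008,    0.559,    0.829, 1018.084],
       [   0.   ,    0.   ,    0.   ,    1.   ]])}
wrist {'fx': 319.45240749531695, 'fy': 319.45240749531695, 'cx': 323.7308697948492, 'cy': 201.32560419105542, 'mount': array([[  0.   ,   0.963,   0.268,  68.386],
       [  1.   ,  -0.   ,  -0.001,  -0.025],
       [ -0.001,   0.268,  -0.963, -71.063],
       [  0.   ,   0.   ,   0.   ,   1.   ]]), 'cam_to_world': array([[   0.274,    0.926,    0.258,  236.51 ],
       [  -0.962,    0.264,    0.072, -582.199],
       [  -0.001,   -0.268,    0.963,  373.843],
       [   0.   ,    0.   ,    0.   ,    1.   ]])}
{'t': 0.15, 'qpos': array([-1.413,  0.053,  1.614,  0.   ,  1.476, -0.119]), 'dq': array([ 0.001, -0.001, -0.005,  0.   ,  0.   ,  0.001]), 'effort': array([  0.   , -39.424, -37.072,  -0.   ,   0.005,  -0.   ]), 'ee_pos': array([ 170.772, -600.827,  302.934]), 'orientation': array([-0.001,  0.99 ,  0.138, -0.   ]), 'contact_force': array([0.26 , 0.08 , 0.563]), 'moment': array([-0.009, -0.053,  0.011]), 'grip_force': 0.0, 'grip_width': 85.50253845660453}
```

View pics/top0.png

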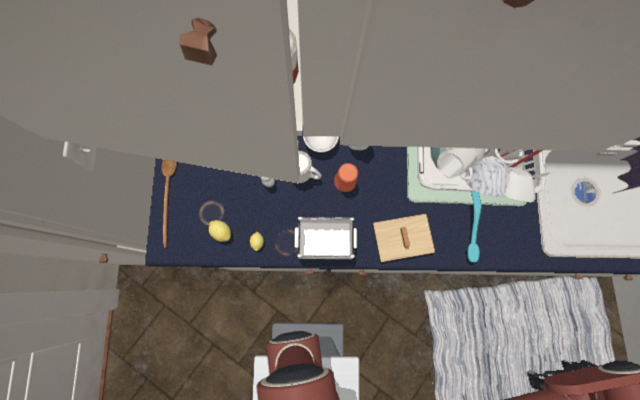

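View pics/side0.png

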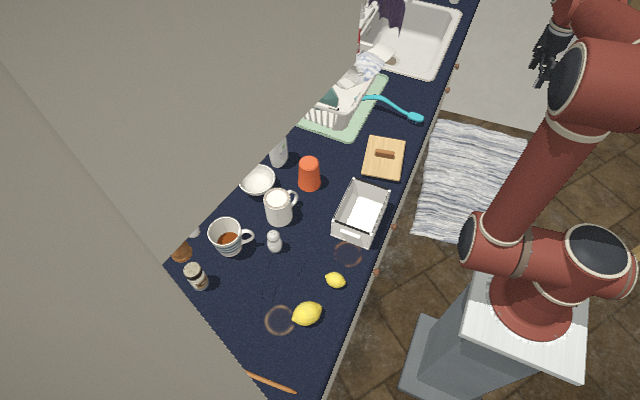

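The top view shows the lemon candidates: a large yellow one at (220,231) and a small one at (257,241). In the side view they are at (307,314) and (335,280). I choose the large one by the description. The box is at (327,238) top and (361,213) side, and the lid at (404,238) top and (384,158) side. The shaker, mug and beaker are behind.

```bash
cat > m.py <<'E'
from h import *
np.set_printoptions(precision=1,suppress=True)
def blob(f,lo,hi,near):
    m=cv2.inRange(cv2.cvtColor(f,cv2.COLOR_BGR2HSV),lo,hi)
    n,l,s,c=cv2.connectedComponentsWithStats(m)
    k=[i for i in range(1,n) if s[i,4]>15]
    i=min(k,key=lambda i:np.hypot(*(c[i]-near)))
    return l==i,c[i],s[i]
if __name__=="__main__":
    T,S=cam("top"),cam("side")
    for nm,lo,hi,a,b in(("lemon",(22,110,90),(35,255,255),(220,231),(307,314)),("small",(22,110,90),(35,255,255),(257,241),(335,280)),("lid",(10,60,120),(21,200,255),(404,238),(384,158)),("bar",(5,100,40),(14,255,190),(404,238),(384,154))):
        mt,ct,st=blob(T["frame"],lo,hi,a); ms,cs,ss=blob(S["frame"],lo,hi,b)
        p,e=two(ray(T,*ct),ray(S,*cs)); print(nm,ct,cs,st[4],ss[4],p,"gap",e)
        if nm in("lemon","bar","lid"):
            z=29 if nm=="lemon" else 24 if nm=="lid" else 49
            cn=max(cv2.findContours(mt.astype("uint8"),0,2)[0],key=cv2.contourArea).reshape(-1,2)
            w=np.array([onz(T,*q,z)[:2] for q in cn],"f4"); r=cv2.minAreaRect(w);print("  rect",r,cv2.boxPoints(r).tolist())
    for n,c,(x,y,w,h),s in(("lem",T,(190,205,90,55),6),("box",T,(280,205,170,65),4.5),("boxs",S,(315,130,110,125),4.5)):
        cv2.imwrite(f"pics/{n}.png",cv2.resize(c["frame"][y:y+h,x:x+w],None,fx=s,fy=s,interpolation=2))
E
python3 m.py
```

```text
lemon [219.1 231.3] [306.6 313.1] 314 561 [528.1 286.   33.1] gap 3.6643861467815486
  rect ((529.5750732421875, 287.3216552734375), (80.16763305664062, 54.64485168457031), 47.232051849365234) [[482.2992858886719, 276.448486328125], [522.4146118164062, 239.3429718017578], [576.850830078125, 298.19482421875], [536.7355346679688, 335.30035400390625]]
small [256. 241.] [334.9 279.6] 169 248 [499.4 169.8  24.8] gap 1.1503858320981166
lid [403.4 237.3] [383.4 157.5] 2196 1571 [ 520.8 -302.4   14.1] gap 0.3528601804611756
  rect ((520.3544921875, -300.4876403808594), (127.80546569824219, 178.3659210205078), 10.925304412841797) [[440.70721435546875, -225.0325469970703], [474.51275634765625, -400.16558837890625], [600.0017700195312, -375.9427490234375], [566.1962280273438, -200.8096923828125]]
bar [404.7 236.9] [384.6 154.6] 96 65 [ 519.8 -303.5   28.6] gap 1.292232644363134
  rect ((518.0248413085938, -298.8307189941406), (59.21245574951172, 15.788627624511719), 10.828940391540527) [[487.4626770019531, -296.63934326171875], [490.4289855957031, -312.14678955078125], [548.5870361328125, -301.0220947265625], [545.6207275390625, -285.5146484375]]
```

View pics/lem.png

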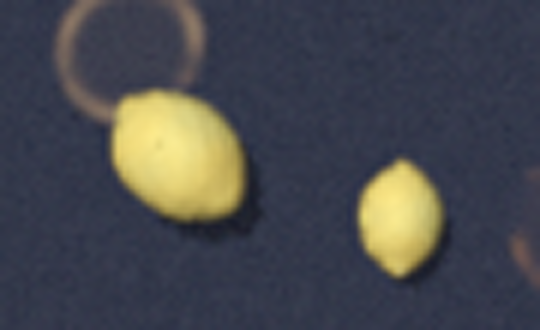

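View pics/box.png

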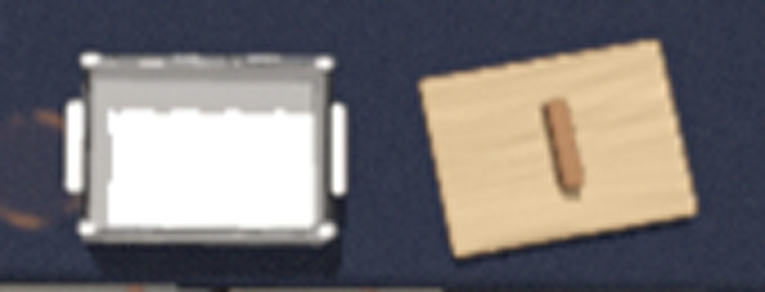

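View pics/boxs.png

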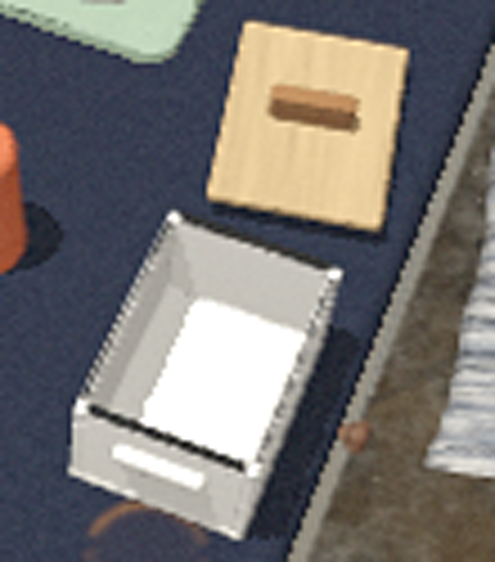

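The close crops confirm the large lemon on the left, lying about 45° to x. They also show the box rim corners with black seals at both short ends, and the lid turned about 11°. I'll go over the lid and look with the wrist camera on the way.

```bash
python3 - <<'E'
from h import *
np.set_printoptions(precision=1,suppress=True)
T,S=cam("top"),cam("side")
t=lambda p:((p[0]+.5)/4.5-.5+280,(p[1]+.5)/4.5-.5+205)
s=lambda p:((p[0]+.5)/4.5-.5+315,(p[1]+.5)/4.5-.5+130)
for n,a,b in(("box++",(91,60),(82,406)),("box-+",(84,229),(253,468)),("box+-",(326,63),(175,216)),("box--",(328,231),(334,274)),
 ("lid ++",(420,80),(213,196)),("lid -+",(455,257),(383,230)),("lid+-",(658,41),(245,22)),("lid--",(696,214),(407,48))):
    p,e=two(ray(T,*t(a)),ray(S,*s(b)));print(n,p,e,"top@84/24",onz(T,*t(a),84 if n[0]=="b" else 24)[:2])
E
python3 -m jog '[[[0.07,0.068,0,0,0,0],[0.07,0.068,0,0,0,0],[0.07,0.068,0,0,0,0],[0.07,0.068,0,0,0,0],[0.07,0.068,0,0,0,0],[0.07,0.068,0,0,0,0],[0.07,0.068,0,0,0,0],[0.07,0.068,0,0,0,0]]]' 1
```

```text
box++ [566.5  31.4  82.8] 0.5567413817546119 top@84/24 [566.1  31.3]
box-+ [452.7  32.9  89.3] 2.4988844972907613 top@84/24 [451.8  33. ]
box+- [ 567.1 -128.7   85.9] 0.21442159451673026 top@84/24 [ 567.3 -128.9]
box-- [ 454.5 -130.6   81.2] 1.8367360202839558 top@84/24 [ 453.4 -130.3]
lid ++ [ 563.7 -202.8   24. ] 4.345690316977312 top@84/24 [ 565.9 -202.7]
lid -+ [ 440.9 -226.9   20. ] 0.07362232479661468 top@84/24 [ 440.7 -226.2]
lid+- [ 599.2 -376.9   19.4] 1.16290101698064 top@84/24 [ 597.8 -375.5]
lid-- [ 475.1 -398.1   24.1] 2.392304889682858 top@84/24 [ 473.9 -398.1]
t: 1.15
ee_pos: [451.9, -327.6, 304.2]
orientation: [0.0, 0.99, 0.138, 0.0]
contact_force: [-0.1, -0.5, -0.2]
grip_width: 85.5
grip_force: 0.0
```

```bash
cat > snap.py <<'E'
import sys,pickle
from h import *
c=cam("wrist"); pickle.dump(c,open(sys.argv[1]+".pkl","wb")); cv2.imwrite(f"pics/{sys.argv[1]}.png",c["frame"])
E
python3 snap.py w_lid
python3 -m jog '[[[0.01,0.08,0,0,0,0],[0.01,0.08,0,0,0,0],[0.01,0.08,0,0,0,0],[0.01,0.08,0,0,0,0],[0,0.08,0,0,0,0],[0,0.08,0,0,0,0],[0,0.06,0,0,0,0],[0,0,0,0,0,0]]]' 1 && python3 snap.py w_box
python3 -m jog '[[[0.01,0.09,0,0,0,0],[0.01,0.09,0,0,0,0],[0.01,0.09,0,0,0,0],[0.01,0.09,0,0,0,0.2],[0.0,0.09,0,0,0,0.2],[0,0.09,0,0,0,0.2],[0,0.08,0,0,0,0.22],[0,0,0,0,0,0.22]]]' 1 && python3 snap.py w_lem
cat > mosaic.py <<'E'
E
python3 -c "
import cv2,numpy as np
a=[cv2.imread(f'pics/w_{n}.png')for n in('lid','box','lem')]
cv2.imwrite('pics/mos.png',np.hstack([cv2.resize(i[60:],(400,212)) for i in a[:2]]))
"
```

```text
t: 2.0
ee_pos: [470.6, -56.6, 304.1]
orientation: [-0.0, 0.99, 0.14, 0.0]
contact_force: [0.5, -0.8, 0.8]
grip_width: 85.4
grip_force: 0.0
t: 2.85
ee_pos: [491.1, 253.4, 303.7]
orientation: [-0.0, 0.915, 0.403, 0.0]
contact_force: [0.0, -0.7, -0.1]
grip_width: 85.6
grip_force: 0.0
```

View pics/w_box.png

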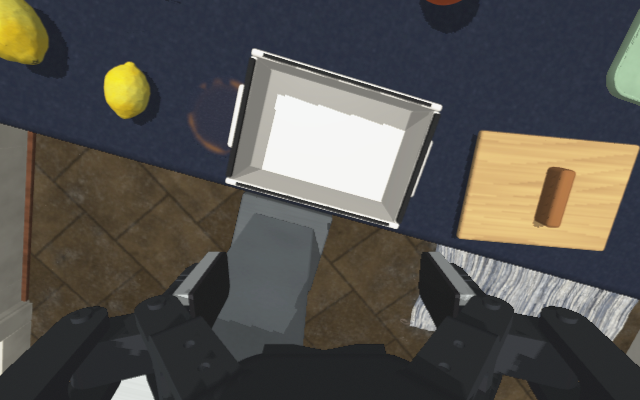

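View pics/w_lem.png

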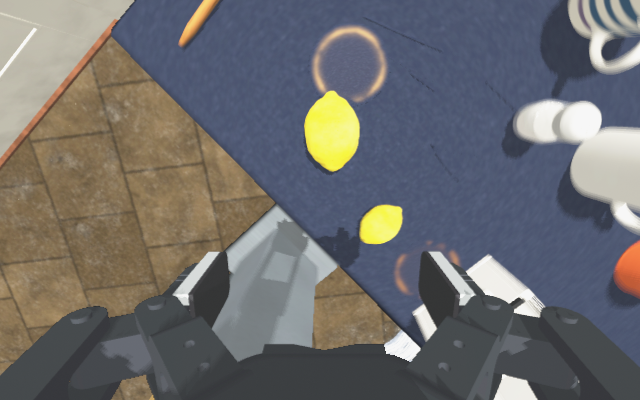

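Over the box the wrist view shows the rim corners at about (258,51), (440,106), (229,181) and (397,226). Over the lemon it shows the large lemon at (332,132), with its long axis nearly up-down in the picture. The small one is at (380,225).

```bash
python3 - <<'E'
from m import *
import pickle
T,S=cam("top"),cam("side")
L,B,D=[pickle.load(open(f"w_{n}.pkl","rb")) for n in("lem","box","lid")]
lo,hi=(22,110,90),(35,255,255)
m,c,s=blob(L["frame"],lo,hi,(332,132)); mt,ct,_=blob(T["frame"],lo,hi,(220,231)); ms,cs,_=blob(S["frame"],lo,hi,(307,314)); mb,cb,sb=blob(B["frame"],lo,hi,(20,30))
print("lemon",c,s,two(ray(L,*c),ray(T,*ct)),two(ray(L,*c),ray(S,*cs)),onz(L,*c,29))
cn=max(cv2.findContours(m.astype("uint8"),0,2)[0],key=cv2.contourArea).reshape(-1,2)
w=np.array([onz(L,*q,29)[:2] for q in cn],"f4");print(cv2.minAreaRect(w),cv2.fitEllipse(w))
P=[onz(B,*q,84) for q in((258,51),(440,106),(229,181),(397,226))];print("box",np.array(P),np.mean(P,0))
for C,k in((D,"lid"),(B,"box")):
  print(k,"bar px pred",proj(C,(520,-301,49)),"lid corner",proj(C,(564,-203,24)))
m,c,s=blob(B["frame"],(5,100,40),(14,255,200),(555,195));print("bar",c,s,onz(B,*c,45))
try:
  m,c2,s=blob(D["frame"],(5,100,40),(14,255,200),proj(D,(520,-301,45)));print("barD",c2,s,onz(D,*c2,45),two(ray(B,*c),ray(D,*c2)))
except Exception as e: print(e)
E
```

```text
lemon [331.  131.2] [ 304   91   55   81 3169] (array([528.2, 282. , -20. ]), np.float64(1.579322401473384)) (array([530.3, 284.6,  28.5]), np.float64(0.9720504952852038)) [530.  284.3  29. ]
((529.3851928710938, 283.2843322753906), (66.41970825195312, 67.23750305175781), 3.213892936706543) ((529.3672485351562, 283.0337829589844), (56.50237274169922, 78.163818359375), 140.4969482421875)
box [[ 568.6   29.    84. ]
 [ 569.7 -133.7   84. ]
 [ 452.8   29.9   84. ]
 [ 454.4 -135.1   84. ]] [511.4 -52.5  84. ]
lid bar px pred (np.float64(316.2631825287489), np.float64(107.81891081020696)) lid corner (np.float64(233.92893829405833), np.float64(35.963418305087174))
box bar px pred (np.float64(558.5428241814567), np.float64(199.61625635717303)) lid corner (np.float64(478.6275617766976), np.float64(131.1371184933577))
bar [554.4 196.1] [ 535  167   40   60 1514] [ 522.1 -298.2   45. ]
barD [316.8 107.7] [309  74  16  61 437] [ 520.2 -301.4   45. ] (array([ 521.1, -301.4,   40.9]), np.float64(1.6945418955959275))
```

```bash
python3 -m jog '[[[0.0385,0.03,-0.05,0,0,0.067],[0.0385,0.031,-0.05,0,0,0],[0,0,-0.08,0,0,0],[0,0,-0.08,0,0,0],[0,0,-0.07,0,0,0],[0,0,-0.06,0,0,0],[0,0,-0.04,0,0,0],[0,0,-0.017,0,0,0]]]' 1
python3 -m jog '[[[0,0,0,0,0,0],[0,0,0,0,0,0],[0,0,0,0,0,0],[0,0,0,0,0,0],[0,0,0,0,0,0],[0,0,0,0,0,0],[0,0,0,0,0,0],[0,0,0,0,0,0]]]' 0
```

```text
t: 3.8
ee_pos: [528.5, 279.1, 77.6]
orientation: [-0.0, 0.911, 0.413, -0.002]
contact_force: [-0.7, 0.2, -0.0]
grip_width: 85.3
grip_force: 0.0
t: 4.6
ee_pos: [530.8, 281.7, 82.6]
orientation: [0.0, 0.91, 0.415, 0.002]
contact_force: [-0.9, -2.5, 6.1]
grip_width: 54.5
grip_force: 63.7
```

```bash
python3 -m jog '[[[0,0,0.04,0,0,0],[0,0,0.08,0,0,0],[0,0,0.08,0,0,0],[0,-0.03,0.07,0,0,-0.2],[-0.005,-0.06,0.03,0,0,-0.2],[-0.005,-0.08,0,0,0,-0.2],[-0.005,-0.08,0,0,0,-0.2],[-0.005,-0.08,0,0,0,-0.2]]]' 0
python3 -m jog '[[[-0.005,-0.08,0,0,0,-0.2],[-0.005,-0.08,0,0,0,-0.2],[-0.005,-0.07,0,0,0,-0.2],[-0.004,-0.06,0,0,0,-0.033],[0,-0.05,0,0,0,0],[0,0,0,0,0,0],[0,0,0,0,0,0],[0,0,0,0,0,0]]]' 0
python3 snap.py w_b2
```

```text
t: 5.4
ee_pos: [518.6, 115.2, 230.4]
orientation: [-0.0, 0.986, 0.164, 0.0]
contact_force: [1.8, 0.4, -1.8]
grip_width: 54.7
grip_force: 63.8
t: 6.2
ee_pos: [509.6, -52.9, 230.2]
orientation: [-0.0, 1.0, 0.001, -0.0]
contact_force: [-0.2, 0.5, -0.8]
grip_width: 54.4
grip_force: 63.7
```

View pics/w_b2.png

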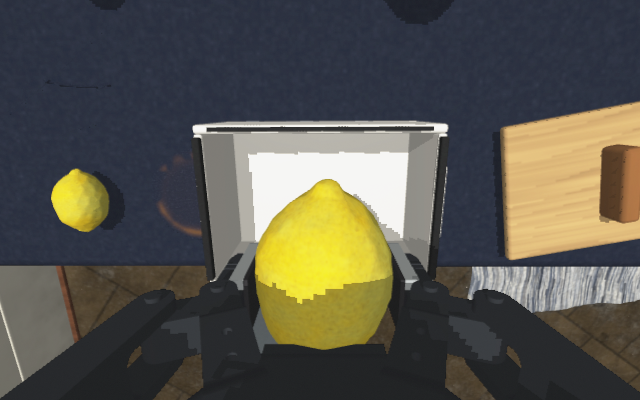

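Lemon is held lengthwise along x over the box. The rim's far corners at (195,128) and (446,127) put the box centre at y≈-50.5, turned ≈0°.

```bash
python3 -m jog '[[[0,0.005,-0.05,0,0,0],[0,0,-0.07,0,0,0],[0,0,-0.07,0,0,0],[0,0,-0.05,0,0,0],[0,0,-0.025,0,0,0],[0,0,-0.01,0,0,0],[0,0,0,0,0,0],[0,0,0,0,0,0]]]' 0
python3 -m jog '[[[0,0,0,0,0,0],[0,0,0,0,0,0],[0,0,0,0,0,0],[0,0,0.01,0,0,0],[0,0,0.04,0,0,0],[0,0,0.08,0,0,0],[0,0,0.08,0,0,0],[0,0,0.08,0,0,0]]]' 0.85
```

```text
t: 7.05
ee_pos: [510.9, -51.3, 94.5]
orientation: [0.0, 1.0, 0.001, 0.001]
contact_force: [-0.2, -0.8, -0.3]
grip_width: 54.5
grip_force: 63.8
t: 7.85
ee_pos: [509.5, -51.1, 239.8]
orientation: [0.0, 1.0, 0.001, 0.0]
contact_force: [0.2, -0.4, -0.3]
grip_width: 72.6
grip_force: 0.0
```

```bash
python3 -m jog '[[[0.005,-0.07,0,0,0,0.1],[0.005,-0.08,0,0,0,0.1],[0.005,-0.08,0,0,0,0.1],[0.005,-0.08,0,0,0,0.073],[0.002,-0.08,0,0,0,0],[0,-0.07,0,0,0,0],[0,-0.04,0,0,0,0],[0,0,0,0,0,0]]]' 0.85
python3 snap.py w_l2; python3 - <<'E'
from m import *
import pickle
D=pickle.load(open("w_lid.pkl","rb"));E=pickle.load(open("w_l2.pkl","rb"));B=pickle.load(open("w_box.pkl","rb"))
print(bot.observe()["ee_pos"])
g=lambda C,n:blob(C["frame"],(5,100,40),(14,255,200),n)
m,c,s=g(E,proj(E,(521,-301,45)));print(c,s,onz(E,*c,47))
m2,c2,s2=g(D,proj(D,(521,-301,45)));print(two(ray(E,*c),ray(D,*c2)))
cn=max(cv2.findContours(m.astype("uint8"),0,2)[0],key=cv2.contourArea).reshape(-1,2)
print(cv2.minAreaRect(np.array([onz(E,*q,49)[:2] for q in cn],"f4")))
m,c,s=blob(E["frame"],(10,60,100),(21,200,255),proj(E,(560,-280,24)))
cn=max(cv2.findContours(m.astype("uint8"),0,2)[0],key=cv2.contourArea).reshape(-1,2)
w=np.array([onz(E,*q,24)[:2] for q in cn],"f4");print(s,cv2.minAreaRect(w))
cv2.imwrite("pics/l2.png",E["frame"])
# lemon in box from top
T=cam("top");m,c,s=blob(T["frame"],(22,110,90),(35,255,255),(327,238));print("lemon now",c,s,onz(T,*c,35))
E
```

```text
t: 8.65
ee_pos: [520.6, -303.2, 238.2]
orientation: [0.0, 0.995, 0.097, 0.0]
contact_force: [0.1, 0.4, 0.1]
grip_width: 72.9
grip_force: 0.0
[ 520.7 -301.6  238. ]
[323.8 192.7] [314 156  19  75 367] [ 523.5 -302.8   47. ]
(array([ 520.6, -302.3,   36.5]), np.float64(2.199837319432319))
((522.5895385742188, -302.15875244140625), (64.15533447265625, 14.819880485534668), 10.659832000732422)
[317 124  28   4  52] ((578.0858764648438, -298.04974365234375), (2.5402684211730957, 23.49467658996582), 11.125666618347168)
lemon now [324.9 238. ] [318 226  16  24 252] [511.5 -48.2  35. ]
```

View pics/l2.png

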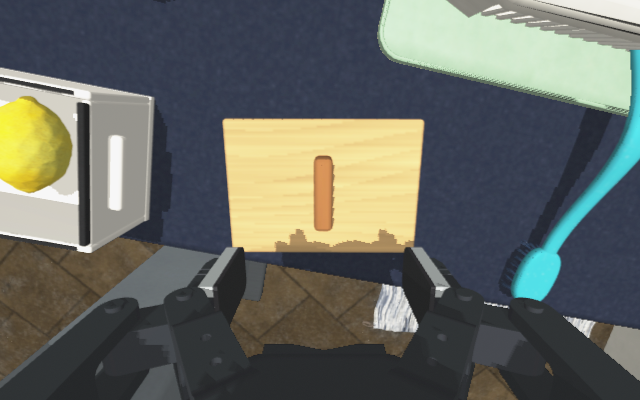

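The lid is square to the tool with the bar at (323,192), and the lemon is inside the box. Descend and grip.

```bash
python3 -m jog '[[[0.002,-0.001,-0.05,0,0,0],[0,0,-0.07,0,0,0],[0,0,-0.07,0,0,0],[0,0,-0.05,0,0,0],[0,0,-0.023,0,0,0],[0,0,-0.01,0,0,0],[0,0,0,0,0,0],[0,0,0,0,0,0]]]' 0.85
python3 -m jog '[[[0,0,0,0,0,0],[0,0,0,0,0,0],[0,0,0,0,0,0],[0,0,0,0,0,0],[0,0,0,0,0,0],[0,0,0,0,0,0],[0,0,0,0,0,0],[0,0,0,0,0,0]]]' 0
```

```text
t: 9.55
ee_pos: [522.8, -302.0, 103.3]
orientation: [0.001, 0.995, 0.098, 0.001]
contact_force: [-0.0, 0.1, -0.3]
grip_width: 72.6
grip_force: 0.0
t: 10.35
ee_pos: [522.1, -302.0, 102.0]
orientation: [0.0, 0.995, 0.098, 0.0]
contact_force: [-1.2, 0.1, 5.3]
grip_width: 14.5
grip_force: 61.5
```

```bash
python3 -m jog '[[[0,0,0.03,0,0,0],[0,0,0.07,0,0,0],[0,0,0.08,0,0,0],[0,0,0.07,0,0,0],[0,0.03,0.02,0,0,0],[0,0.05,0,0,0,0],[0,0.06,0,0,0,-0.05],[-0.003,0.06,0,0,0,-0.05]]]' 0
python3 - <<'E'
from m import *
import pickle
E=pickle.load(open("w_b2.pkl","rb"));g=cv2.cvtColor(E["frame"],6)
print("col320",g[112:140,320].tolist());
for v in(126,128,130):print(v,g[v,186:204].tolist(),g[v,438:456].tolist())
for u,v in((194,127),(447,126),(320,122)):print(onz(E,u,v,84))
B=pickle.load(open("w_box.pkl","rb"));cv2.imwrite("pics/bx.png",np.hstack([cv2.resize(B["frame"][35:240,220:450],None,fx=3.2,fy=2.9)]))
L=pickle.load(open("w_l2.pkl","rb"))
for q in((153,97),(92,251)):print(onz(L,*q,84))
T=cam("top");g=cv2.cvtColor(T["frame"],6)
print("top row240",g[240,290:305].tolist(),g[240,348:362].tolist())
print("top col",g[212:224,310].tolist(),g[252:264,310].tolist())
E
```

```text
t: 11.15
ee_pos: [519.2, -199.4, 234.3]
orientation: [-0.001, 0.997, 0.071, -0.001]
contact_force: [-0.2, -0.8, -2.5]
grip_width: 14.8
grip_force: 60.8
col320 [52, 51, 50, 51, 52, 53, 53, 53, 79, 147, 173, 175, 201, 244, 244, 48, 50, 51, 63, 135, 213, 159, 182, 182, 182, 181, 182, 181]
126 [52, 50, 50, 50, 51, 51, 105, 237, 244, 244, 244, 244, 244, 244, 244, 244, 244, 244] [246, 246, 246, 246, 246, 246, 246, 246, 244, 195, 92, 51, 50, 52, 53, 52, 53, 53]
128 [51, 50, 49, 50, 49, 49, 141, 242, 246, 247, 247, 247, 247, 247, 247, 247, 247, 247] [245, 245, 245, 245, 245, 245, 245, 245, 243, 209, 106, 49, 49, 50, 51, 51, 51, 51]
130 [50, 50, 49, 50, 49, 48, 79, 235, 245, 245, 245, 245, 245, 245, 245, 245, 245, 245] [241, 241, 241, 241, 241, 241, 241, 241, 233, 144, 60, 49, 49, 49, 49, 50, 50, 50]
[568.4  33.4  84. ]
[ 569.4 -134.3   84. ]
[571.8 -50.2  84. ]
[ 575.4 -175.8   84. ]
[ 453.3 -135.9   84. ]
top row240 [64, 65, 63, 56, 131, 253, 255, 241, 162, 106, 167, 188, 189, 187, 197] [255, 216, 182, 190, 198, 199, 200, 201, 201, 197, 179, 140, 98, 86]
top col [58, 57, 53, 52, 58, 100, 146, 157, 147, 147, 158, 179] [255, 255, 248, 190, 137, 150, 125, 52, 35, 34, 37, 40]
```

View pics/bx.png

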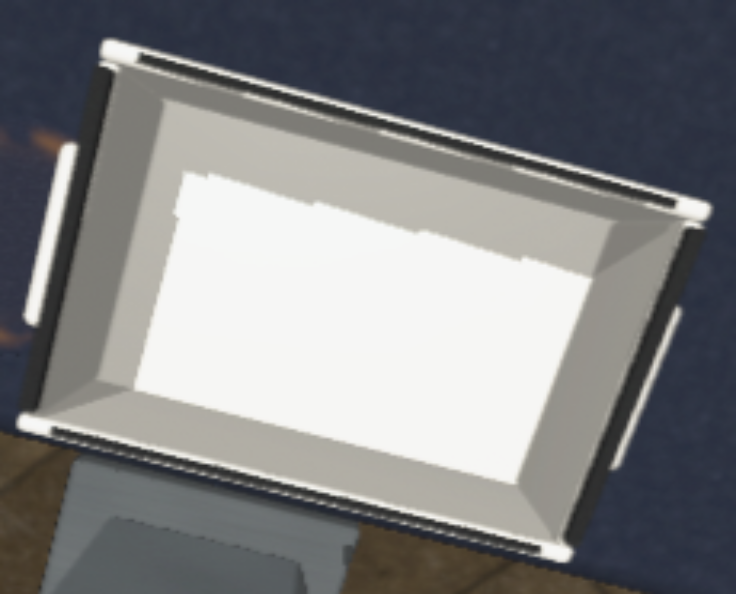

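```bash
python3 -m jog '[[[-0.005,0.07,0,0,0,-0.1],[-0.005,0.07,0,0,0,-0.1],[-0.005,0.06,0,0,0,-0.073],[-0.004,0.05,0,0,0,0],[0,0.03,0,0,0,0],[0,0.02,0,0,0,0],[0,0.004,0,0,0,0],[0,0,0,0,0,0]]]' 0
python3 snap.py w_l3; python3 - <<'E'
from m import *
import pickle
print(bot.observe()["ee_pos"],bot.observe()["orientation"])
z=bot.observe()["ee_pos"][2]-78
E=pickle.load(open("w_l3.pkl","rb"));f=E["frame"]
m=cv2.inRange(cv2.cvtColor(f,cv2.COLOR_BGR2HSV),(9,50,80),(25,220,255))
n,l,s,c=cv2.connectedComponentsWithStats(m);k=1+np.argmax(s[1:,4]);print(s[k],c[k])
mm=l==k
for u in(260,320,380):
    v=np.argmax(mm[:,u]);print(u,v,onz(E,u,v-.5,z))
for v in(150,200,230):
    r=np.where(mm[v])[0];print(v,r[[0,-1]],onz(E,r[0]-.5,v,z),onz(E,r[-1]+.5,v,z))
E
```

```text
t: 12.0
ee_pos: [510.8, -49.9, 236.1]
orientation: [0.0, 1.0, 0.001, -0.0]
contact_force: [-0.3, -0.1, -1.7]
grip_width: 14.6
grip_force: 60.7
[510.9 -50.3 236.3] [ 0.  1.  0. -0.]
[   89   127   426   223 60930] [314.3 213.2]
260 128 [572.4 -20.8 158.3]
320 128 [572.5 -48.1 158.3]
380 128 [572.5 -75.3 158.3]
150 [136 512] [562.2  37.3 158.3] [ 562.5 -137.2  158.3]
200 [144 504] [538.2  37.2 158.3] [ 538.5 -137.2  158.3]
230 [148 499] [522.8  37.6 158.3] [ 523.  -137.1  158.3]
```

View pics/w_l3.png

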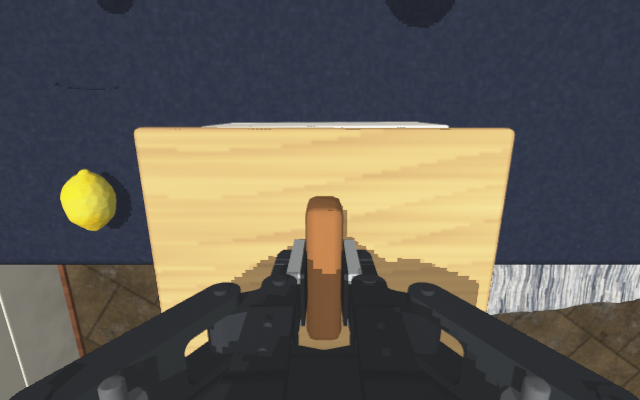

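```bash
python3 -m jog '[[[0.0015,0,-0.02,0,0,0],[0,0,-0.04,0,0,0],[0,0,-0.025,0,0,0],[0,0,-0.007,0,0,0],[0,0,-0.004,0,0,0],[0,0,-0.004,0,0,0],[0,0,-0.004,0,0,0],[0,0,-0.004,0,0,0]]]' 0
python3 -m jog '[[[0,0,-0.002,0,0,0],[0,0,-0.002,0,0,0],[0,0,-0.002,0,0,0],[0,0,-0.002,0,0,0],[0,0,-0.002,0,0,0],[0,0,0,0,0,0],[0,0,0,0,0,0],[0,0,0,0,0,0]]]' 0
```

```text
t: 12.85
ee_pos: [511.9, -49.8, 183.0]
orientation: [0.0, 1.0, 0.001, 0.001]
contact_force: [0.1, -0.2, -2.7]
grip_width: 14.6
grip_force: 60.7
t: 13.65
ee_pos: [511.6, -49.7, 177.4]
orientation: [0.0, 1.0, 0.001, 0.0]
contact_force: [-0.2, -0.1, -1.0]
grip_width: 14.6
grip_force: 60.7
```

```bash
python3 -m jog '[[[0,0,-0.002,0,0,0],[0,0,-0.001,0,0,0],[0,0,-0.001,0,0,0],[0,0,-0.001,0,0,0],[0,0,-0.001,0,0,0],[0,0,-0.001,0,0,0],[0,0,0,0,0,0],[0,0,0,0,0,0]]]' 0
```

```text
t: 14.45
ee_pos: [511.9, -49.7, 176.9]
orientation: [0.0, 1.0, 0.001, -0.0]
contact_force: [-8.2, 1.0, 13.4]
grip_width: 14.5
grip_force: 63.0
```

```bash
python3 -m jog '[[[0,0,-0.001,0,0,0],[0,0,-0.001,0,0,0],[0,0,-0.001,0,0,0],[0,0,-0.001,0,0,0],[0,0,-0.001,0,0,0],[0,0,0,0,0,0],[0,0,0,0,0,0],[0,0,0,0,0,0]]]' 0
```

```text
t: 15.25
ee_pos: [511.9, -49.8, 174.6]
orientation: [0.0, 1.0, 0.001, -0.0]
contact_force: [-9.2, 2.5, 15.2]
grip_width: 14.6
grip_force: 63.1
```

```bash
python3 -m jog '[[[0,0,-0.001,0,0,0],[0,0,-0.001,0,0,0],[0,0,-0.001,0,0,0],[0,0,-0.001,0,0,0],[0,0,-0.001,0,0,0],[0,0,-0.001,0,0,0],[0,0,0,0,0,0],[0,0,0,0,0,0]]]' 0
```

```text
t: 16.05
ee_pos: [512.0, -49.8, 172.0]
orientation: [0.0, 1.0, 0.001, -0.0]
contact_force: [-11.1, 2.5, 18.7]
grip_width: 14.6
grip_force: 63.6
```

```bash
python3 -m jog '[[[0,0,-0.001,0,0,0],[0,0,-0.001,0,0,0],[0,0,-0.001,0,0,0],[0,0,-0.001,0,0,0],[0,0,-0.001,0,0,0],[0,0,0,0,0,0],[0,0,0,0,0,0],[0,0,0,0,0,0]]]' 0
```

```text
t: 16.85
ee_pos: [512.1, -49.8, 171.9]
orientation: [0.0, 1.0, 0.001, -0.001]
contact_force: [-18.5, 3.6, 31.2]
grip_width: 14.2
grip_force: 65.3
```

Hard stop at a TCP height of about 172 mm. Ease off, release, lift, and check both ends.

```bash
python3 -m jog '[[[0,0,0.003,0,0,0],[0,0,0.003,0,0,0],[0,0,0.003,0,0,0],[0,0,0.002,0,0,0],[0,0,0,0,0,0],[0,0,0,0,0,0],[0,0,0,0,0,0],[0,0,0,0,0,0]]]' 0
python3 -m jog '[[[0,0,0,0,0,0],[0,0,0,0,0,0],[0,0,0,0,0,0],[0,0,0.01,0,0,0],[0,0,0.03,0,0,0],[0,0,0.06,0,0,0],[0,0,0.06,0,0,0],[0,0,0.03,0,0,0]]]' 0.5
python3 snap.py w_l4; python3 - <<'E'
from h import *
T,S=cam("top"),cam("side")
a=cv2.resize(S["frame"][130:255,315:425],None,fx=4,fy=4,interpolation=2);W=cv2.imread("pics/w_l4.png")
W=cv2.resize(W[80:330,100:540],(355,200));a[:,:]
o=np.zeros((500,795,3),"u1");o[:,:440]=a;o[:200,440:]=W;t=T["frame"][205:270,280:370];o[220:220+256,440:795]=cv2.resize(t,(355,256),interpolation=2)
cv2.imwrite("pics/chk.png",o);print(bot.observe()["ee_pos"])
E
```

```text
t: 17.65
ee_pos: [512.1, -49.8, 172.0]
orientation: [0.0, 1.0, 0.001, 0.001]
contact_force: [1.3, -0.3, 4.5]
grip_width: 14.8
grip_force: 61.6
t: 18.45
ee_pos: [512.8, -50.0, 271.0]
orientation: [0.001, 1.0, 0.001, 0.003]
contact_force: [1.0, 0.4, -0.1]
grip_width: 42.4
grip_force: 0.0
[512.03745683 -49.8183779  267.84985689]
```

View pics/chk.png

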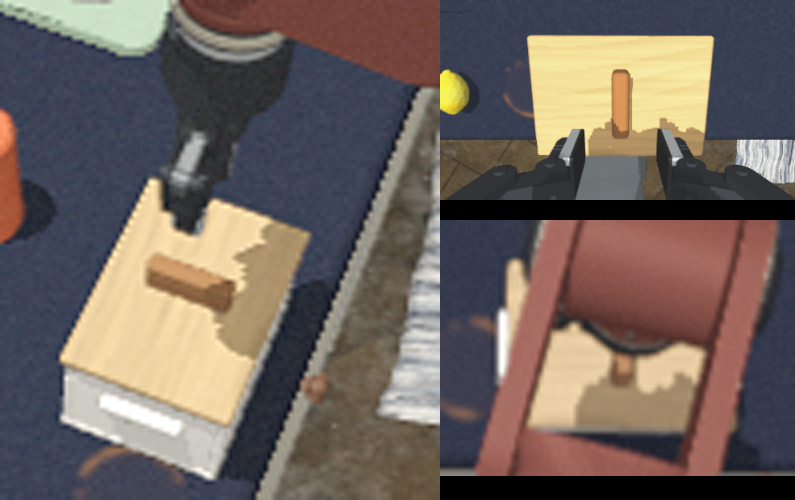

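The lid sits flat and square on the box in all three views. Press each end with the shut fingertips to be sure.

```bash
python3 -m jog '[[[0,0.06,0,0,0,0],[0,0.06,-0.02,0,0,0],[0,0.032,-0.05,0,0,0],[0,0,-0.05,0,0,0],[0,0,-0.04,0,0,0],[0,0,-0.02,0,0,0],[0,0,-0.004,0,0,0],[0,0,0,0,0,0]]]' 0
python3 -m jog '[[[0,0,-0.003,0,0,0],[0,0,-0.003,0,0,0],[0,0,-0.003,0,0,0],[0,0,-0.003,0,0,0],[0,0,-0.003,0,0,0],[0,0,-0.003,0,0,0],[0,0,0,0,0,0],[0,0,0,0,0,0]]]' 0
```

```text
t: 19.4
ee_pos: [511.4, 26.2, 174.0]
orientation: [-0.0, 1.0, 0.001, -0.0]
contact_force: [-0.5, 1.2, 0.2]
grip_width: -0.1
grip_force: 0.0
t: 20.2
ee_pos: [511.7, 26.3, 166.6]
orientation: [0.0, 1.0, 0.001, -0.0]
contact_force: [-3.3, 0.3, 6.2]
grip_width: 0.1
grip_force: 3.4
```

```bash
python3 -m jog '[[[0,0,-0.002,0,0,0],[0,0,-0.002,0,0,0],[0,0,-0.002,0,0,0],[0,0,-0.001,0,0,0],[0,0,0,0,0,0],[0,0,0,0,0,0],[0,0,0,0,0,0],[0,0,0,0,0,0]]]' 0
python3 -m jog '[[[0,0,0.01,0,0,0],[0,0,0.03,0,0,0],[0,0,0.06,0,0,0],[0,-0.06,0.02,0,0,0],[0,-0.08,0,0,0,0],[0,-0.08,0,0,0,0],[0,-0.06,0,0,0,0],[0,-0.024,0,0,0,0]]]' 0
```

```text
t: 21.0
ee_pos: [512.0, 26.3, 166.6]
orientation: [0.0, 1.0, 0.001, -0.001]
contact_force: [-14.2, 0.3, 25.8]
grip_width: 0.2
grip_force: 12.6
t: 21.8
ee_pos: [511.5, -128.0, 222.5]
orientation: [0.0, 1.0, -0.001, 0.0]
contact_force: [0.5, -0.1, -0.8]
grip_width: 0.0
grip_force: 0.0
```

The +y end held solid at 94 mm under 26 N. Now the -y end.

```bash
python3 -m jog '[[[0,0,-0.02,0,0,0],[0,0,-0.04,0,0,0],[0,0,-0.03,0,0,0],[0,0,-0.01,0,0,0],[0,0,-0.003,0,0,0],[0,0,-0.003,0,0,0],[0,0,0,0,0,0],[0,0,0,0,0,0]]]' 0
python3 -m jog '[[[0,0,-0.003,0,0,0],[0,0,-0.003,0,0,0],[0,0,-0.002,0,0,0],[0,0,-0.002,0,0,0],[0,0,-0.002,0,0,0],[0,0,0,0,0,0],[0,0,0,0,0,0],[0,0,0,0,0,0]]]' 0
```

```text
t: 22.6
ee_pos: [512.0, -125.8, 169.7]
orientation: [0.0, 1.0, 0.001, 0.001]
contact_force: [0.8, -1.0, 0.0]
grip_width: -0.5
grip_force: 0.0
t: 23.4
ee_pos: [512.0, -125.9, 166.6]
orientation: [0.0, 1.0, 0.001, -0.0]
contact_force: [-9.8, 2.9, 18.7]
grip_width: -0.1
grip_force: 9.2
```

```bash
python3 -m jog '[[[0,0,0.01,0,0,0],[0,0,0.03,0,0,0],[0,0,0.06,0,0,0],[0,0,0.08,0,0,0],[0,-0.06,0.06,0,0,0],[0,-0.08,0,0,0,0],[0,-0.09,0,0,0,0],[0,-0.09,0,0,0,0]]]' 0
python3 -m jog '[[[-0.01,-0.09,0,0,0,0],[-0.02,-0.09,0,0,0,0],[-0.03,-0.08,0,0,0,0],[-0.03,-0.08,0,0,0,0],[0,-0.03,0,0,0,0],[0,0,0,0,0,0],[0,0,0,0,0,0],[0,0,0,0,0,0]]]' 0
python3 - <<'E'
from m import *
T,S=cam("top"),cam("side");z=np.array([94.])
m,c,_=blob(T["frame"],(10,60,120),(21,200,255),(327,238))
cn=max(cv2.findContours(m.astype("uint8"),0,2)[0],key=cv2.contourArea).reshape(-1,2)
print(cv2.minAreaRect(np.array([onz(T,*q,94)[:2] for q in cn],"f4")))
a=cv2.resize(S["frame"][130:255,210:410],None,fx=3.9,fy=3.9,interpolation=2);cv2.imwrite("pics/fin.png",a)
E
```

```text
t: 24.2
ee_pos: [511.6, -287.2, 284.3]
orientation: [0.0, 1.0, 0.001, 0.001]
contact_force: [0.2, 0.2, 0.7]
grip_width: 0.1
grip_force: 0.0
t: 25.0
ee_pos: [467.3, -469.3, 283.0]
orientation: [-0.0, 1.0, 0.002, 0.0]
contact_force: [0.1, 0.2, -0.7]
grip_width: -0.1
grip_force: 0.0
((510.15533447265625, -48.438255310058594), (177.08058166503906, 128.18307495117188), 89.7289047241211)
```

View pics/fin.png

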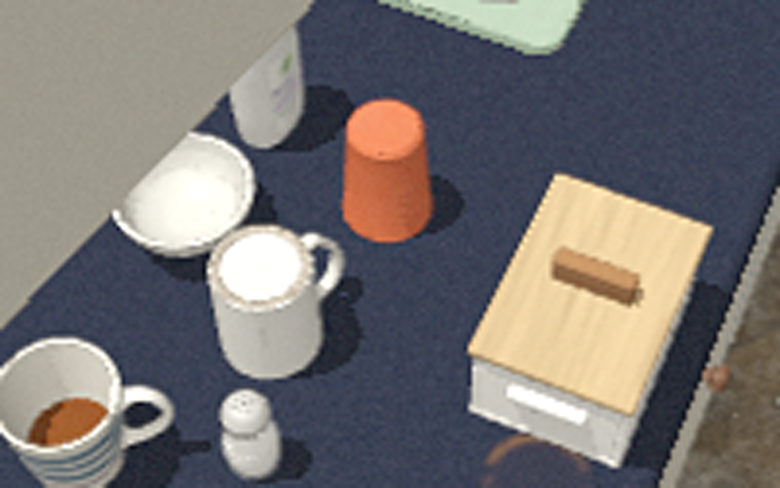

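The lid is home and square, the box has not moved, and the bystanders are untouched.

```bash
python3 -c "
from workcell import bot
print(bot.finish_job())"
```

```text
the job is handed in; nothing more can be done
None
```

I handed the job in at about 25 s: the lemon is in the box, the lid is fully home at both ends (each end held solid at the home height under about 19–26 N), and the box and bystanders are where they were.

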